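# Tip a tray of costume jewels into the stock tub

## Task

Put the costume jewels away: carry the tray by its swinging bail out of the pigeonhole, stand it level and straight on the two bars of the tipping block with its open mouth over the tub, and let go. Then take it by the fixed handle at its rear end and tip it up over the front bar until every jewel has slid into the tub, and finally lower the tray level onto both bars again and let go. Leave the other things on the bench where they are.

Things in the scene. Friction and masses are not known exactly. Their poses are not given: they have to be found in the camera images.
- tray: bare aluminium tray, about 0.35 kg; z up; front (-x) end an open mouth. Floor x -90 to +80 mm, y -50 to 50 mm, underside at z = 8, upper face 11; side and rear walls 3 mm thick, rim at z = 35. Origin: mid-line, level with the bottom of its two cross ribs (9 mm thick in x, 8 mm deep, full width, under the floor at x = -45 and +55), on which it stands. Hangs level from its bail
- bail_grip (a point): middle of the round wooden grip (12 mm thick, 60 mm long, along the tray's y) of the tray's carrying bail, a U that swings on 56 mm arms about a cross axis at tray x = 0, z = 36 mm, and leans up to 0.2 rad at the start. The tray hangs level from it; as it swings, the tray cannot be tipped with it
- rear_grip (a point): middle of the tray's fixed rear handle: a round steel bar 10 mm thick, 80 mm long along the tray's y, at x = +108, z = 60 mm in the tray's frame, behind and above the rear wall
- saddle: fixed plywood tipping block, 76 mm high, with two steel cross bars along its y (14 mm thick, 116 mm long) at x = -62 and +72 mm, tops 90 mm above the bench. Origin: on the bench. The tray is in place when its x, y, yaw equal the block's and its origin is 82 mm above the block's: floor on both bars, ribs between them (7 mm play either way in x), mouth over the tub, which is at -x
- tub: fixed grey open plastic tub on the -x side of the tipping block, 140 mm (x) by 160 mm (y) by 55 mm high, wall 4 mm. Origin: centre of its underside
- cubby: fixed low plywood pigeonhole, open towards its -x. Origin: on the bench, about under the parked tray's origin. Roof over x 84 to 154 mm, y -82 to 82 mm, from 84 to 96 mm above the bench; side walls 12 mm thick, back wall at x = 146 mm. At the start the tray's rear handle is under this roof
- jewel_square: amber resin costume jewel, square, 22 by 22 mm, 12 to 13 mm high, loose in the tray. Origin: centre of its flat underside
- jewel_long: amber resin costume jewel, oblong, 32 by 17 mm, 12 to 13 mm high, loose in the tray. Origin: centre of its flat underside
- jewel_round: amber resin costume jewel, round domed, 24 mm across, 12 to 13 mm high, loose in the tray. Origin: centre of its flat underside
- jewel_small: amber resin costume jewel, small round, 18 mm across, 12 to 13 mm high, loose in the tray. Origin: centre of its flat underside
- jewel_hex: amber resin costume jewel, six-sided, 26 mm across, 12 to 13 mm high, loose in the tray. Origin: centre of its flat underside
- jar: bystander: jar, 54 mm across, 75 mm high; origin centre of underside
- tape: bystander: roll of paper tape, 76 mm across, 24 mm high; origin centre of underside
- mug: bystander: white mug, 80 mm across, 90 mm high; origin centre of underside
- screwdriver: bystander: screwdriver lying along its x; origin under its middle
- bottle: bystander: bottle, 60 mm across, 150 mm high; origin centre of underside
- brush: bystander: brush lying along its x; origin under its middle
Things that resemble listed ones, but are neither listed nor needed, are in the scene too. Of the things like the tub, leave any that is blue; of the rest the smaller one is meant.

How it is judged:
On the way, in this order (a step that is already met when the one before it is completed fails the run):
1. the tray hangs from its bail, clear of the bench, with the gripper at the bail's grip (height (world z) of tray above 0.04 m and distance between the grasp point and bail_grip below 0.05 m), for 0.2 s.
2. the tray, with the jewels in it, stands level on both bars of the tipping block, mouth over the tub, and is let go (x of tray in the frame of saddle between -0.013 and 0.013 m and y of tray in the frame of saddle between -0.025 and 0.025 m and z of tray in the frame of saddle between 0.078 and 0.086 m and angle between tray's own z axis and vertical below 0.06 rad and angle between the x axis of tray and the x axis of saddle, either way round below 0.2 rad and contact force between tray and the fingers below 0.05 N and z of jewel_square in the frame of tray between 0.005 and 0.05 m and x of jewel_square in the frame of tray between -0.095 and 0.085 m and y of jewel_square in the frame of tray between -0.05 and 0.05 m and z of jewel_long in the frame of tray between 0.005 and 0.05 m and x of jewel_long in the frame of tray between -0.095 and 0.085 m and y of jewel_long in the frame of tray between -0.05 and 0.05 m and z of jewel_round in the frame of tray between 0.005 and 0.05 m and x of jewel_round in the frame of tray between -0.095 and 0.085 m and y of jewel_round in the frame of tray between -0.05 and 0.05 m and z of jewel_small in the frame of tray between 0.005 and 0.05 m and x of jewel_small in the frame of tray between -0.095 and 0.085 m and y of jewel_small in the frame of tray between -0.05 and 0.05 m and z of jewel_hex in the frame of tray between 0.005 and 0.05 m and x of jewel_hex in the frame of tray between -0.095 and 0.085 m and y of jewel_hex in the frame of tray between -0.05 and 0.05 m), for 0.2 s.
3. the tray is tipped up (more than 20 degrees) by its rear handle, mouth down, over the front bar of the tipping block (angle between tray's own z axis and vertical above 0.35 rad and height (world z) of rear_grip above 0.18 m and contact force between tray and saddle above 0.3 N and contact force between the fingers and tray above 0.3 N and distance between the grasp point and rear_grip below 0.05 m), for 0.1 s.
At the end, for the whole second after the job is handed in: all five jewels lie at rest inside the tub, and the tray stands at rest and released on both bars of the tipping block: level within 3 degrees, within 13 mm of its place along the block, 25 mm across it, 4 mm in height, and its length within 0.2 rad of the block's (x of jewel_square in the frame of tub between -0.068 and 0.068 m and y of jewel_square in the frame of tub between -0.078 and 0.078 m and z of each of jewel_square, jewel_long, jewel_round, jewel_small, jewel_hex in the frame of tub below 0.05 m and linear speed of each of jewel_square, jewel_long, jewel_round, jewel_small, jewel_hex below 0.03 m/s and x of jewel_long in the frame of tub between -0.068 and 0.068 m and y of jewel_long in the frame of tub between -0.078 and 0.078 m and x of jewel_round in the frame of tub between -0.068 and 0.068 m and y of jewel_round in the frame of tub between -0.078 and 0.078 m and x of jewel_small in the frame of tub between -0.068 and 0.068 m and y of jewel_small in the frame of tub between -0.078 and 0.078 m and x of jewel_hex in the frame of tub between -0.068 and 0.068 m and y of jewel_hex in the frame of tub between -0.078 and 0.078 m and x of tray in the frame of saddle between -0.013 and 0.013 m and y of tray in the frame of saddle between -0.025 and 0.025 m and z of tray in the frame of saddle between 0.078 and 0.086 m and angle between tray's own z axis and vertical below 0.06 rad and angle between the x axis of tray and the x axis of saddle, either way round below 0.2 rad and contact force between tray and the fingers below 0.05 N and linear speed of tray below 0.02 m/s); the robot touches nothing.
It fails at once if a bystander is pushed or carried more than 30 mm from its place (distance of any of jar, tape, mug, screwdriver, bottle, brush from where it was at the start of the episode above 0.03 m).
It also fails if it takes over 67 s, if anything falls off the work surface, if the arm or the gripper's body presses on something with over 40 N, if the wrist force passes 120 N, or if a joint passes its speed limit or range.

## Robot

A 7-joint arm with a two-finger parallel gripper is mounted at the origin on the work surface. World frame = base frame: x ahead of the robot, y to its left, z up, the work surface at z = 0. Lengths are in m, angles in rad, forces in N, time in s.
With the tool pointing down it reaches from about 0.4 to 0.925 m from the base axis. Payload 5.6 kg.
Tool frame: the origin (TCP) lies at the very end of the fingers, on their centre line; the grasp point (between the pads) lies 19 mm behind it; z points along the fingers, y is the line along which they close (so a half turn about z gives the same grasp; the last joint's range is limited). The gripper opens to 85 mm and grips with 20 to 120 N. Pads are 22 mm wide; open, the fingers measure 114 mm over their backs; the gripper's body (76 mm by 85 mm) begins 54 mm behind the grasp point. The pads swing forward as they close: fully open they stand 13 mm farther back than shut.
Start: joints at [1.114, 0.468, -0.012, 1.603, 0.006, 1.071, -0.056], TCP at [0.261, -0.595, 0.231] pointing down, gripper open.
Joint ranges: [-2.53, 2.53], [-0.31, 2.02], [-1.57, 1.55], [0.28, 2.44], [-1.29, 4.43], [0.15, 1.84], [-2.92, 2.92]. Speed limits (rad/s): [2.57, 2.57, 3.14, 3.14, 3.14, 3.14, 3.14].

## Interface

Orientations are given as [roll, pitch, yaw] about the fixed x, y, z axes, in that order (R = Rz(yaw) Ry(pitch) Rx(roll)).
In Python, from rig import bot gives the robot as it stands.
- The arm moves only by the tool carry_out, never from a script. Its argument "deltas" is text: rows parted by semicolons, each of 7 numbers parted by spaces: the turn, a rotation vector about the tool's x, y, z in degrees, then the shift along the tool's x, y, z in mm, then the finger opening in mm, from 0 to 85.4. A call has 1 to 10 rows; each row shifts and turns the commanded pose from where the row before left it, along the tool's axes as they then stand; what a row does not reach is not made up. A row lasts 1/8 s, in which the tool goes at most 62.5 mm and 10.7 degrees, less where a joint would pass 70% of its speed; a pose out of reach is approached as far as the arm can. A call is refused whole if a number of a shift passes 62.5 or a number of a turn 10.7, either way. A call with a gripper value outside its range is refused whole. The fingers move at their own pace and stop on an object; "newtons" is the grip in N (left out, the last holds). Time passes only in rows, so rows that do not move let the fingers close. It gives the time, the measured TCP pose, the force, the opening and the grip force at its end, in the units of the state.
- bot.sense(): the state, without advancing time (a new reading comes with each control period).
- bot.snapshot(name): name is "scene" or "top" or "wrist"; returns the picture (480x640x3 uint8, blue, green, red); there is no depth.
- bot.camera_info(name): a dict with "mtx" (3x3 intrinsics, pixels), "extrinsics" (4x4, takes a point from camera to world coordinates); the wrist camera has in their place "tool_from_camera" (4x4, takes a point from camera to tool coordinates, whose origin is the TCP and whose axes are the flange's). Camera axes: x right, y down, z forward; pixel columns grow to the right and rows downward; lengths in m; the calibration is good to about 2 mm. A picture is of the moment at which its call begins: read the wrist's pose just before it. camera_info takes no time and is no camera call.
- bot.finish_job(): hands the job in; it is judged then, once.
Trained networks look in the newest picture that a camera, given by its name, has taken for a name from the list of things; names that differ only in an ending like _2 or _b are one class to them, and where a whole thing is asked for, a point or a joint stands for the part that bears it (a point fixed in the world has none). Each returns a list of dicts, best first, with "conf" (0 to 1); they miss things now and then, are a little off and sometimes report something else, mostly with a low value. They report only what shows in the picture. A call takes as long as a camera call. They do not tell look-alikes from the thing itself.
- bot.silhouettes(camera, name): "mask" (480x640 bool, what is visible of it).
- bot.mark_of(camera, name): "xyz" ([x, y, z] in m, in world coordinates, good to about 4 mm: a listed point, or the origin of a listed thing).
The state is a dict: "t": time; "joints": joint angles; "qvel": joint speeds; "joint_torque": joint torques, N m; "tcp_pos": TCP position; "orientation": TCP orientation; "ft_force": force on the tool from outside, world axes, zero at the start; "wrist_torque": the same for the moment, N m; "finger_gap": opening from 0.0 (shut) to 1.0 (fully open); "grasp_force": force on a finger pad.
Only numpy, scipy, OpenCV 4.12 (cv2) and the standard library are available. Lean on these libraries where they do the work, as an engineer would, in place of code of your own. Each camera call takes 0.05 s, during which the arm holds its last target. There are 200 camera calls.

## Working session

There is one attempt and no reset: what is moved stays moved. The work goes in short steps, Python scripts to look and compute and a tool call to move; the robot and the scene stay as the last step left them, time stands still between calls to the robot, and variables do not carry over. Pictures are saved under pics/ and viewed, at most 10 in all, crops included, and the job is handed in when it is done.

Besides the shell and the picture viewer there is one more tool, called after "Emit:" by a JSON object that holds its "name" and its "arguments". carry_out: Moves the arm, as the interface text tells. Its arguments: {"type":"object","properties":{"deltas":{"type":"string"},"newtons":{"type":"number"}},"required":["deltas"]}

```bash
mkdir -p pics; ls; python3 - <<'E'
from rig import bot
import cv2,numpy as np
np.set_printoptions(precision=4,suppress=True)
s=bot.sense(); print(s)
for c in("scene","top"):
    im=bot.snapshot(c); cv2.imwrite(f"pics/{c}0.png",im)
    ci=bot.camera_info(c); print(c,ci["mtx"],ci["extrinsics"])
    for n in("tray","bail_grip","rear_grip","saddle","tub","cubby","jar","tape","mug","screwdriver","bottle","brush"):
        print(n,[(np.round(d["xyz"],3).tolist(),round(d["conf"],2)) for d in bot.mark_of(c,n)])
E
```

```text
pics
{'t': 0.0, 'joints': array([ 1.114 ,  0.4684, -0.0116,  1.6036,  0.006 ,  1.0714, -0.0563]), 'qvel': array([ 0.0009, -0.0002,  0.001 , -0.0013, -0.    , -0.    ,  0.0002]), 'joint_torque': array([  0.0009, -53.2376,   0.0225, -25.1298,   0.0115,   0.0078,
        -0.    ]), 'tcp_pos': array([ 0.2611, -0.5947,  0.2303]), 'orientation': array([-3.1398,  0.0001,  0.4137]), 'ft_force': array([ 0.5699, -0.104 , -0.992 ]), 'wrist_torque': array([-0.0579,  0.0142, -0.0012]), 'grasp_force': 0.0, 'finger_gap': 1.0032732904859225}
scene [[608.8489   0.     325.3646]
 [  0.     608.8489 245.54  ]
 [  0.       0.       1.    ]] [[-0.1217  0.8483 -0.5153  1.306 ]
 [ 0.9926  0.1038 -0.0634  0.0901]
 [-0.0003 -0.5192 -0.8546  1.4458]
 [ 0.      0.      0.      1.    ]]
tray [([0.554, 0.14, -0.003], 0.86)]
bail_grip [([0.547, 0.144, 0.094], 0.45), ([0.558, 0.119, 0.013], 0.24)]
rear_grip [([0.66, 0.119, 0.058], 0.59)]
saddle [([0.538, -0.186, -0.001], 0.88), ([0.776, 0.01, -0.002], 0.57)]
tub [([0.391, -0.169, -0.001], 0.77), ([0.196, 0.31, 0.004], 0.58), ([0.182, -0.339, 0.001], 0.58)]
cubby [
[... 519 characters left out ...]
 ]
 [ 0.0265 -0.0704 -0.9972  1.3384]
 [ 0.      0.      0.      1.    ]]
tray [([0.556, 0.146, -0.003], 0.56)]
bail_grip [([0.549, 0.145, 0.087], 0.65), ([0.536, -0.185, -0.0], 0.61)]
rear_grip []
saddle [([0.538, -0.184, 0.002], 0.85)]
tub [([0.394, -0.17, 0.002], 0.86), ([0.184, -0.334, -0.002], 0.77), ([0.197, 0.308, 0.003], 0.61)]
cubby [([0.513, 0.124, 0.008], 0.46)]
jar [([0.64, 0.006, -0.002], 0.76)]
tape [([0.777, 0.003, 0.001], 0.65), ([0.451, -0.458, -0.002], 0.44)]
mug [([0.449, 0.429, 0.001], 0.86)]
screwdriver [([0.662, 0.458, -0.001], 0.93), ([0.648, -0.452, -0.0], 0.41)]
bottle [([0.648, -0.456, -0.0], 0.9), ([0.395, -0.173, 0.0], 0.42)]
brush [([0.454, -0.461, -0.002], 0.7)]
```

View pics/top0.png

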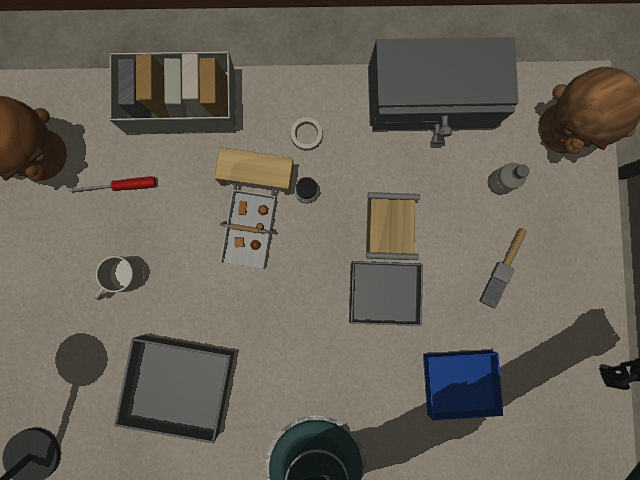

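View pics/scene0.png

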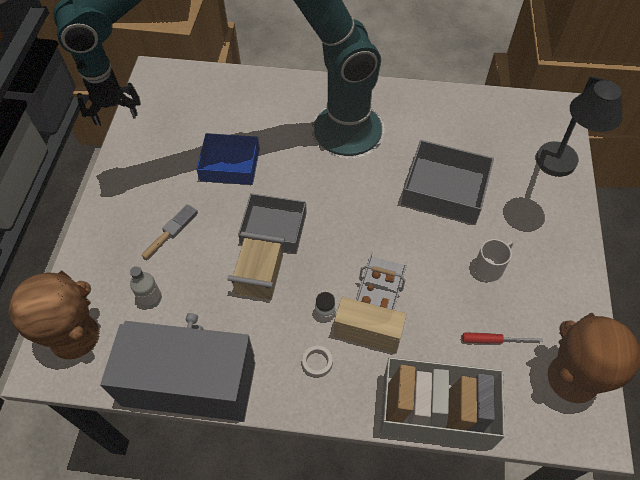

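The top picture shows the tray with its jewels at (248,228), rear under the cubby roof at (255,170). The saddle is at (392,226).
- **Tub look-alikes:** blue (462,385), which is out; large grey (180,388); small grey (386,292). The small grey one, against the block's front, is the one meant.
- **Bail, tray and block:** there is only one of each.

Next is a close crop.

```bash
cat > h.py <<'E'
from rig import bot
import cv2,numpy as np
from scipy.spatial.transform import Rotation as R
np.set_printoptions(precision=4,suppress=True)
def ray(c,uv,z):
    ci=bot.camera_info(c);E=np.array(ci["extrinsics"]);d=E[:3,:3]@np.linalg.solve(ci["mtx"],[uv[0],uv[1],1.])
    return E[:3,3]+d*(z-E[2,3])/d[2]
def tool(): 
    s=bot.sense(); return s["tcp_pos"],R.from_euler("xyz",s["orientation"]),s
def todelta(p,rpy):
    "total shift (tool axes, mm) and rotvec (deg) from the present pose"
    t,r,s=tool(); return r.inv().apply(np.array(p)-t)*1e3, np.degrees((r.inv()*R.from_euler("xyz",rpy)).as_rotvec())
E
python3 - <<'E'
from h import *
im=cv2.imread("pics/top0.png")
a=cv2.resize(im[140:280,205:305],None,fx=4,fy=4,interpolation=cv2.INTER_CUBIC)
b=cv2.resize(im[180:320,340:440],None,fx=4,fy=4,interpolation=cv2.INTER_CUBIC)
cv2.imwrite("pics/crop1.png",np.hstack([a,b]))
for n,uv in(("tray",(248,228)),("saddle",(392,226))):
  m=[d["mask"] for d in bot.silhouettes("top",n) if d["mask"][uv[1]-15:uv[1]+15,uv[0]-20:uv[0]+20].any()]
  if m: print(n,cv2.boxPoints(cv2.minAreaRect(np.argwhere(m[0])[:,::-1].astype(np.float32))))
E
```

```text
tray [[215.0615 261.5207]
 [225.2878 181.7548]
 [276.4722 188.3169]
 [266.2458 268.0828]]
saddle [[365. 192.]
 [418. 192.]
 [418. 259.]
 [365. 259.]]
```

View pics/crop1.png

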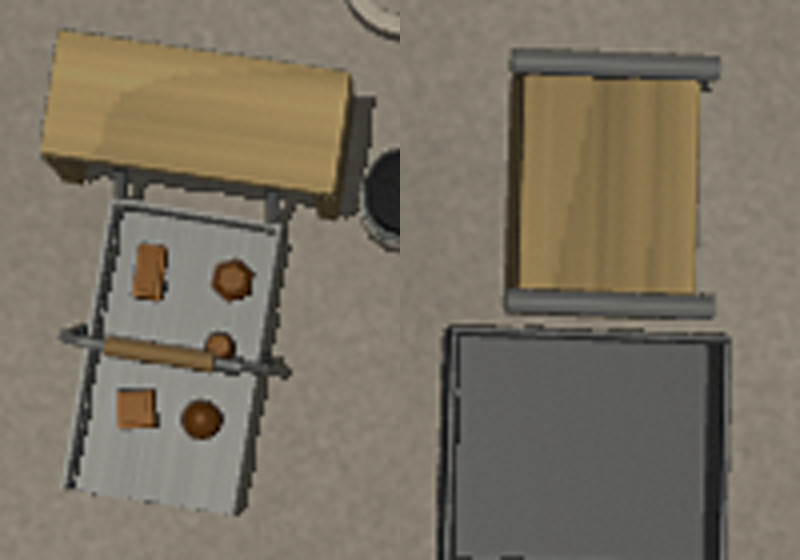

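The crop shows the bail grip at about (245,228), with all five jewels in the tray. The saddle bars run from (368,194) to (420,197) and from (366,255) to (418,256), with the small grey tub just in front of them.

```bash
python3 - <<'E'
from h import *
P=lambda u,v,z:ray("top",(u,v),z)
def yaw(a,b): d=b-a; return np.arctan2(d[1],d[0])
# saddle bars (z .085), left end (+y)
rl,rr,fl,fr=P(368,194.5,.085),P(420,197,.085),P(366.2,255.3,.085),P(418.5,256.7,.085)
print("rear",(rl+rr)/2,"front",(fl+fr)/2,"len",np.linalg.norm(rl-rr),np.linalg.norm((rl+rr-fl-fr)/2))
print("yaw bars",yaw(rr,rl)-np.pi/2,yaw(fr,fl)-np.pi/2,"axis",yaw((fl+fr)/2,(rl+rr)/2))
fm=(fl+fr)/2;rm=(rl+rr)/2;print("origin",fm+(rm-fm)*62/134)
a,b,c,d=P(233.7,191,.035),P(276.2,197.5,.035),P(222,262,.02),P(265.5,268.5,.02)
print("tray rear",(a+b)/2,"yaw side",yaw(c,a),yaw(d,b),"cross",yaw(b,a)-np.pi/2,yaw(d,c)-np.pi/2)
g1,g2=P(205+105/4,140+345/4,.092),P(205+212/4,140+363/4,.092)
print("grip",(g1+g2)/2,np.linalg.norm(g1-g2),yaw(g2,g1)-np.pi/2)
for k in(0,.09):
  print(todelta([.55,.145,.25],[np.pi,0,-.13]))
E
```

```text
rear [ 0.6108 -0.1895  0.085 ] front [ 0.4763 -0.1812  0.085 ] len 0.11659284735516687 0.13467797337961263
yaw bars -0.06888032055010185 -0.0501304939383318 axis -0.06135610010636
origin [ 0.5385 -0.185   0.085 ]
tray rear [0.6283 0.1241 0.035 ] yaw side -0.1889113442758722 -0.17386166408153536 cross -0.17386248908688806 -0.1724099083688675
grip [0.544  0.1434 0.092 ] 0.05943954475859332 -0.1898149889250842
(array([ 561.9029, -561.6419,  -18.7502]), array([ 0.0044,  0.0021, 31.1557]))
(array([ 561.9029, -561.6419,  -18.7502]), array([ 0.0044,  0.0021, 31.1557]))
```

Emit:
{"name": "carry_out", "arguments": {"deltas": "0 0 0 20 -20 0 60; 0 0 0 40 -40 0 60; 0 0 0 40 -40 0 60; 0 0 0 40 -40 0 60; 0 0 0 40 -40 0 60; 0 0 0 40 -40 0 60; 0 0 0 40 -40 0 60; 0 0 0 40 -40 0 60; 0 0 0 40 -40 0 60; 0 0 0 40 -40 0 60"}}

```text
t: 2.65
tcp_pos: [0.4571, -0.0928, 0.2317]
orientation: [3.141, -0.001, 0.413]
ft_force: [1.1, -0.4, -0.3]
finger_gap: 0.702
grasp_force: 0.0
```

Emit:
{"name": "carry_out", "arguments": {"deltas": "0 0 0 40 -40 0 60; 0 0 0 40 -40 0 60; 0 0 0 40 -40 0 60; 0 0 0 40 -40 0 60; 0 0 -9.5 20 -20 0 60; 0 0 -9.5 0 0 0 60; 0 0 -9.5 0 0 0 60; 0 0 -9.5 0 0 0 60; 0 0 -9.5 0 0 0 60; 0 0 -8.5 0 0 0 60"}}

```text
t: 3.9
tcp_pos: [0.549, 0.1426, 0.2313]
orientation: [3.141, 0.0, 1.396]
ft_force: [-0.2, -0.7, 0.0]
finger_gap: 0.7
grasp_force: 0.0
```

```bash
python3 - <<'E'
from h import *
t,r,s=tool(); print(t,s["orientation"],s["t"],s["joints"])
im=bot.snapshot("wrist"); cv2.imwrite("pics/w1.png",im)
for n in("bail_grip","tray","rear_grip","jewel_square"): print(n,[(np.round(d["xyz"],3).tolist(),round(d["conf"],2)) for d in bot.mark_of("wrist",n)])
c=bot.camera_info("wrist");print(c)
E
```

```text
[0.549  0.1426 0.2313] [3.1414 0.0001 1.3959] 3.9 [ 0.1859  0.4112 -0.6347  1.7775  0.2781  1.0435 -0.7254]
bail_grip [([0.545, 0.146, 0.093], 0.86)]
tray [([0.556, 0.142, 0.001], 0.8)]
rear_grip []
jewel_square [([0.519, 0.165, 0.014], 0.87)]
{'mtx': array([[401.084 ,   0.    , 315.5801],
       [  0.    , 401.084 , 239.6126],
       [  0.    ,   0.    ,   1.    ]]), 'tool_from_camera': array([[-0.0002, -0.9492, -0.3145,  0.0809],
       [ 1.    , -0.0004,  0.0006,  0.0013],
       [-0.0007, -0.3145,  0.9492, -0.1417],
       [ 0.    ,  0.    ,  0.    ,  1.    ]])}
```

View pics/w1.png

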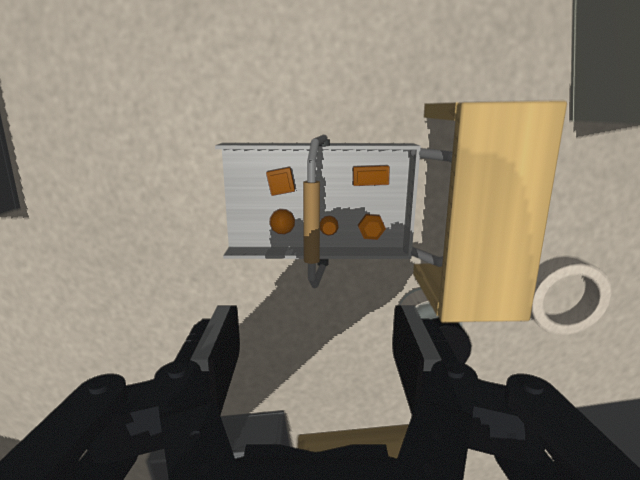

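The wrist view shows the wooden grip at (311,222) between the two bail arms. It lies across the closing direction, and the jewels are all in the tray. Next I descend and close.

Emit:
{"name": "carry_out", "arguments": {"deltas": "0 0 0 1 -4 20 60; 0 0 0 0 0 40 60; 0 0 0 0 0 40 60; 0 0 0 0 0 30 60; 0 0 0 0 0 18 60; 0 0 0 0 0 10 60; 0 0 0 0 0 0 60; 0 0 0 0 0 0 5; 0 0 0 0 0 0 0; 0 0 0 0 0 0 0", "newtons": 40}}

```text
t: 5.4
tcp_pos: [0.5456, 0.1445, 0.074]
orientation: [3.14, -0.0, 1.391]
ft_force: [-0.5, 0.1, 2.5]
finger_gap: 0.12
grasp_force: 38.9
```

Emit:
{"name": "carry_out", "arguments": {"deltas": "0 0 0 0 0 0 0; 0 0 0 0 0 0 0; 0 0 0 0 0 0 0; 0 0 0 0 0 0 0"}}

```text
t: 5.9
tcp_pos: [0.5456, 0.1445, 0.074]
orientation: [3.141, -0.0, 1.391]
ft_force: [-1.5, -0.7, 6.0]
finger_gap: 0.126
grasp_force: 39.1
```

Emit:
{"name": "carry_out", "arguments": {"deltas": "0 0 0 0 0 -3 0; 0 0 0 0 0 -3 0; 0 0 0 0 0 -3 0; 0 0 0 0 0 -3 0; 0 0 0 0 0 0 0; 0 0 0 0 -2 0 0; 0 0 0 0 -4 0 0; 0 0 0 0 -6 0 0; 0 0 0 0 -7 0 0; 0 0 0 0 -7 0 0"}}

```text
t: 7.15
tcp_pos: [0.5189, 0.1492, 0.0852]
orientation: [-3.141, 0.0, 1.391]
ft_force: [0.4, 0.3, -4.0]
finger_gap: 0.125
grasp_force: 38.9
```

```bash
python3 - <<'E'
from h import *
t,r,s=tool(); print(t,s["orientation"],s["ft_force"],s["finger_gap"])
im=bot.snapshot("wrist"); cv2.imwrite("pics/w2.png",im)
im2=bot.snapshot("scene")
cv2.imwrite("pics/m2.png",np.hstack([cv2.resize(im,(480,360)),cv2.resize(im2[215:365,310:430],(288,360))]))
for n in("tray","rear_grip"):
  for c in("scene","wrist"): print(n,c,[(np.round(d["xyz"],3).tolist(),round(d["conf"],2)) for d in bot.mark_of(c,n)])
E
```

```text
[0.5189 0.1492 0.0852] [-3.1414  0.0001  1.3914] [ 0.4495  0.3445 -4.0407] 0.124615224229222
tray scene [([0.54, -0.186, 0.0], 0.73), ([0.523, 0.148, 0.008], 0.71), ([0.517, 0.148, 0.101], 0.65)]
tray wrist [([0.532, 0.146, 0.012], 0.92), ([0.57, 0.118, 0.023], 0.6)]
rear_grip scene [([0.632, 0.129, 0.068], 0.7)]
rear_grip wrist [([0.636, 0.125, 0.073], 0.61)]
```

View pics/m2.png

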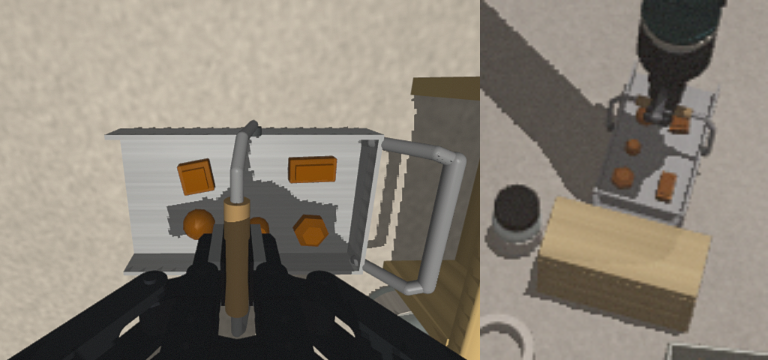

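The tray hangs from the bail with about 4 N on the wrist, and all the jewels are still in it. The rear handle, at (440,215) in the left panel, is just clearing the roof. I pull it further out, then lift.

Emit:
{"name": "carry_out", "arguments": {"deltas": "0 0 0 0 -7 0 0; 0 0 0 0 -7 0 0; 0 0 0 0 -7 -2 0; 0 0 0 0 -6 -4 0; 0 0 0 0 -4 -6 0; 0 0 0 0 -2 -10 0; 0 0 0 0 0 -14 0; 0 0 0 0 0 -16 0; 0 0 0 0 0 -16 0; 0 0 0 0 0 -16 0"}}

```text
t: 8.7
tcp_pos: [0.4873, 0.1549, 0.1706]
orientation: [3.141, -0.0, 1.391]
ft_force: [0.2, 0.3, -4.9]
finger_gap: 0.123
grasp_force: 39.0
```

Emit:
{"name": "carry_out", "arguments": {"deltas": "0 0 0 0 0 -14 0; 0 0 0 0 0 -10 0; 0 0 0 0 0 -8 0; 0 0 0 0 0 -4 0; 0 0 0 0 0 0 0; 0 0 0 0 0 0 0"}}

```text
t: 9.45
tcp_pos: [0.4869, 0.1548, 0.2048]
orientation: [-3.141, 0.0, 1.391]
ft_force: [-0.4, 0.1, -4.8]
finger_gap: 0.124
grasp_force: 39.0
```

```bash
python3 - <<'E'
from h import *
t,r,s=tool(); print(t,s["orientation"],s["ft_force"],s["t"],s["joints"])
print(todelta([.5385,-.185,t[2]],[np.pi,0,-.06+np.pi/2]))
E
```

```text
[0.4869 0.1548 0.2048] [-3.1408  0.0004  1.3911] [-0.3992  0.0754 -4.81  ] 9.45 [ 0.1774  0.3496 -0.6596  1.9312  0.2613  0.9472 -0.787 ]
(array([-325.1479,  111.5265,    0.027 ]), array([-0.0479,  0.0179, -6.8564]))
```

Emit:
{"name": "carry_out", "arguments": {"deltas": "0 0 0 -4 1 0 0; 0 0 0 -8 3 0 0; 0 0 0 -12 4 0 0; 0 0 0 -16 5 0 0; 0 0 0 -20 7 0 0; 0 0 0 -20 7 0 0; 0 0 0 -20 7 0 0; 0 0 0 -20 7 0 0; 0 0 0 -20 7 0 0; 0 0 0 -20 7 0 0"}}

```text
t: 10.7
tcp_pos: [0.5126, -0.0144, 0.2053]
orientation: [3.142, 0.001, 1.39]
ft_force: [0.4, 0.4, -3.6]
finger_gap: 0.128
grasp_force: 39.0
```

Emit:
{"name": "carry_out", "arguments": {"deltas": "0 0 0 -20 7 0 0; 0 0 0 -20 7 0 0; 0 0 0 -20 7 0 0; 0 0 0 -20 7 0 0; 0 0 0 -20 7 0 0; 0 0 0 -20 7 0 0; 0 0 0 -17 6 0 0; 0 0 0 -14 4 0 0; 0 0 0 -9 3 0 0; 0 0 0 -5 2 0 0"}}

```text
t: 11.95
tcp_pos: [0.5393, -0.1851, 0.2052]
orientation: [-3.141, -0.0, 1.391]
ft_force: [0.7, 0.3, -3.5]
finger_gap: 0.125
grasp_force: 39.0
```

Emit:
{"name": "carry_out", "arguments": {"deltas": "0 0 -2 0 0 0 0; 0 0 -3 0 0 0 0; 0 0 -1.8 0 0 0 0; 0 0 0 0 0 0 0; 0 0 0 0 0 0 0; 0 0 0 0 0 0 0; 0 0 0 0 0 0 0"}}

```text
t: 12.82
tcp_pos: [0.5393, -0.1848, 0.2053]
orientation: [3.142, 0.0, 1.51]
ft_force: [0.1, -0.6, -3.8]
finger_gap: 0.122
grasp_force: 39.0
```

```bash
python3 - <<'E'
from h import *
t,r,s=tool(); print(t,s["orientation"],s["ft_force"],s["t"],s["finger_gap"])
im=bot.snapshot("wrist"); im2=bot.snapshot("scene"); im3=bot.snapshot("top")
cv2.imwrite("pics/m3.png",np.vstack([np.hstack([cv2.resize(im,(400,300)),cv2.resize(im2[180:330,190:390],(400,300))]),np.hstack([cv2.resize(im3[150:330,300:540],(400,300)),np.zeros((300,400,3),np.uint8)])]))
for n in("tray","rear_grip","saddle","tub"):
  for c in("scene","wrist","top"): print(n,c,[(np.round(d["xyz"],3).tolist(),round(d["conf"],2)) for d in bot.mark_of(c,n)])
E
```

```text
[ 0.5393 -0.1848  0.2053] [3.1416 0.0001 1.5097] [ 0.1045 -0.6158 -3.7736] 12.825 0.12232197289526554
tray scene [([0.547, -0.184, 0.128], 0.62), ([0.561, 0.138, -0.002], 0.21)]
tray wrist [([0.548, -0.187, 0.132], 0.74)]
tray top [([0.549, -0.183, 0.13], 0.71)]
rear_grip scene [([0.654, -0.191, 0.191], 0.86), ([0.592, -0.216, 0.142], 0.4)]
rear_grip wrist [([0.656, -0.194, 0.191], 0.57)]
rear_grip top [([0.662, -0.196, 0.194], 0.7), ([0.451, 0.432, 0.004], 0.65)]
saddle scene [([0.54, -0.184, 0.0], 0.86), ([0.638, 0.007, -0.003], 0.24)]
saddle wrist []
saddle top [([0.595, -0.164, 0.139], 0.38)]
tub scene [([0.389, -0.165, -0.0], 0.75), ([0.196, 0.31, 0.001], 0.6)]
tub wrist [([0.396, -0.174, -0.001], 0.85), ([0.548, -0.189, 0.132], 0.68)]
tub top [([0.2, 0.31, 0.002], 0.98), ([0.391, -0.17, -0.001], 0.83)]
```

View pics/m3.png

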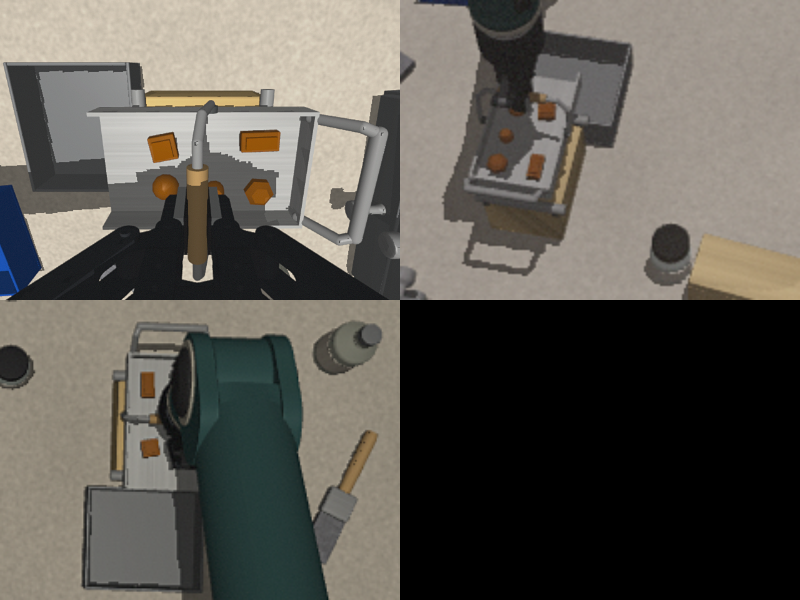

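Hanging level above the block, the tray shows all five jewels. The bail leans, so the tray sits about 10 mm too far back, at x≈0.548 against 0.5385. I shift it forward and check.

Emit:
{"name": "carry_out", "arguments": {"deltas": "0 0 0 0 -2 4 0; 0 0 0 0 -3 6 0; 0 0 0 0 -3 6 0; 0 0 0 0 -2 4 0; 0 0 0 0 0 0 0; 0 0 0 0 0 0 0; 0 0 0 0 0 0 0"}}

```text
t: 14.45
tcp_pos: [0.5295, -0.1842, 0.1855]
orientation: [3.141, 0.0, 1.51]
ft_force: [-0.4, -0.6, -4.1]
finger_gap: 0.121
grasp_force: 39.0
```

```bash
python3 - <<'E'
from h import *
t,r,s=tool(); print(t,s["orientation"],s["ft_force"],s["t"])
im=bot.snapshot("wrist")
cv2.imwrite("pics/w4.png",cv2.resize(im[120:400,140:540],(800,560),interpolation=cv2.INTER_CUBIC))
for n in("tray","rear_grip"): 
  for c in("wrist","scene"):
    if c=="scene" and n=="tray": bot.snapshot(c)
    print(n,c,[(np.round(d["xyz"],3).tolist(),round(d["conf"],2)) for d in bot.mark_of(c,n)])
np.savez("w4.npz",t=t,r=r.as_matrix())
E
```

```text
[ 0.5295 -0.1842  0.1855] [3.1411 0.0001 1.5098] [-0.3591 -0.6062 -4.0744] 14.45
tray wrist [([0.54, -0.184, 0.109], 0.91)]
tray scene [([0.537, -0.185, 0.112], 0.9), ([0.639, 0.008, -0.0], 0.75)]
rear_grip wrist []
rear_grip scene [([0.648, -0.193, 0.168], 0.62), ([0.545, -0.208, 0.123], 0.36)]
```

View pics/w4.png

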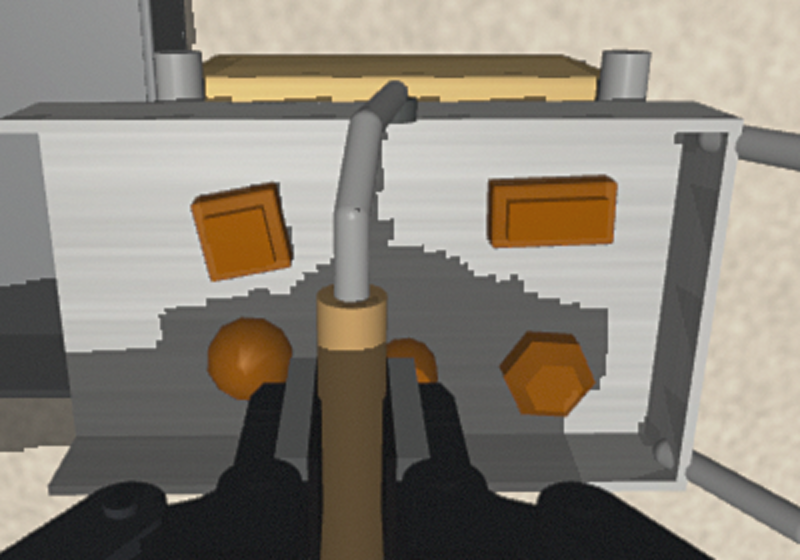

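```bash
python3 - <<'E'
from h import *
d=np.load("w4.npz");c=bot.camera_info("wrist");T=np.array(c["tool_from_camera"])
def pr(u,v,z):
    k=np.linalg.solve(c["mtx"],[u/2+140,v/2+120,1.]);w=d["r"]@T[:3,:3]@k;o=d["t"]+d["r"]@T[:3,3]
    return o+w*(z-o[2])/w[2]
yw=-.06;A=np.array([[np.cos(yw),np.sin(yw)],[-np.sin(yw),np.cos(yw)]])
def sf(p): return A@p[:2]
f,rb=pr(180,52,.085),pr(626,52,.085)
print("bars",f,rb,"yaw",np.arctan2(*(rb-f)[[1,0]]))
print("saddle x from bars",sf(f)[0]+.062,sf(rb)[0]-.072, "y",sf(f)[1]-.058)
z=.112
a,b,fl=pr(742,119,z+.035),pr(687,488,z+.035),pr(5,117,z+.035)
print("tray corners",a,b,np.linalg.norm(a-b),np.arctan2(*(a-b)[[1,0]])-np.pi/2)
print("tray x",(sf(a)[0]+sf(b)[0])/2-.08,"y",(sf(a)[1]+sf(b)[1])/2)
E
```

```text
bars [ 0.4841 -0.1226  0.085 ] [ 0.6156 -0.1307  0.085 ] yaw -0.0613225800481902
saddle x from bars 0.5526263653069079 0.550307145136052 y -0.15139008623822042
tray corners [ 0.6219 -0.1402  0.147 ] [ 0.6164 -0.2378  0.147 ] 0.09773705343730525 -0.056364381707410205
tray x 0.5493882377741292 y -0.15156768948367594
```

Tray and block agree to within about 2 mm in x, under 1 mm in y and 0.005 rad in yaw. I lower it and let go.

Emit:
{"name": "carry_out", "arguments": {"deltas": "0 0 0 0 1 3 0; 0 0 0 0 0.5 5 0; 0 0 0 0 0 6 0; 0 0 0 0 0 6 0; 0 0 0 0 0 5 0; 0 0 0 0 0 3 0; 0 0 0 0 0 2 0; 0 0 0 0 0 0.5 0; 0 0 0 0 0 0 0; 0 0 0 0 0 0 0"}}

```text
t: 16.0
tcp_pos: [0.5311, -0.1843, 0.1561]
orientation: [3.141, 0.001, 1.51]
ft_force: [-3.7, 0.1, 5.1]
finger_gap: 0.118
grasp_force: 39.9
```

```bash
python3 - <<'E'
from h import *
t,r,s=tool(); print(t,s["orientation"],s["ft_force"],s["t"])
for c in("wrist","scene"):
  bot.snapshot(c)
  for n in("tray","rear_grip"): print(n,c,[(np.round(d["xyz"],3).tolist(),round(d["conf"],2)) for d in bot.mark_of(c,n)])
E
```

```text
[ 0.5311 -0.1843  0.1561] [3.1409 0.0009 1.5099] [-3.7463  0.1217  5.1107] 16.0
tray wrist [([0.582, -0.167, 0.091], 0.47)]
rear_grip wrist [([0.647, -0.195, 0.143], 0.69)]
tray scene []
rear_grip scene [([0.645, -0.194, 0.141], 0.6), ([0.773, 0.006, -0.0], 0.3)]
```

Emit:
{"name": "carry_out", "arguments": {"deltas": "0 0 0 0 0 -0.5 0; 0 0 0 0 0 0 12; 0 0 0 0 0 0 20; 0 0 0 0 0 0 35; 0 0 0 0 0 0 45; 0 0 0 0 0 -15 45; 0 0 0 0 0 -30 45; 0 0 0 0 0 -30 45; 0 0 0 0 0 -30 45; 0 0 0 0 0 -15 45"}}

```text
t: 17.55
tcp_pos: [0.5316, -0.1844, 0.2779]
orientation: [3.138, 0.001, 1.51]
ft_force: [0.5, -0.4, 0.8]
finger_gap: 0.529
grasp_force: 0.0
```

```bash
python3 - <<'E'
from h import *
t,r,s=tool(); print(t,s["orientation"],s["ft_force"],s["t"],s["joints"])
im=bot.snapshot("wrist"); im2=bot.snapshot("scene")
cv2.imwrite("pics/m5.png",np.hstack([cv2.resize(im,(400,300)),cv2.resize(im2[180:330,190:390],(400,300))]))
for c in("wrist","scene"):
  for n in("tray","rear_grip","bail_grip","tub","saddle"): print(n,c,[(np.round(d["xyz"],3).tolist(),round(d["conf"],2)) for d in bot.mark_of(c,n)])
E
```

```text
[ 0.5316 -0.1844  0.2779] [3.1384 0.0012 1.5098] [ 0.4978 -0.3681  0.7585] 17.55 [ 0.7371  0.3371 -0.5751  1.7427  0.2024  1.1176  0.0382]
tray wrist [([0.539, -0.184, 0.081], 0.69)]
rear_grip wrist [([0.65, -0.194, 0.144], 0.74)]
bail_grip wrist [([0.528, -0.182, 0.173], 0.87), ([0.501, -0.165, 0.097], 0.37)]
tub wrist [([0.394, -0.176, 0.001], 0.96), ([0.179, -0.34, -0.001], 0.77)]
saddle wrist [([0.502, -0.166, 0.092], 0.36)]
tray scene [([0.54, -0.187, 0.078], 0.77), ([0.56, 0.14, -0.002], 0.38)]
rear_grip scene [([0.648, -0.191, 0.136], 0.81)]
bail_grip scene [([0.535, -0.183, 0.174], 0.46)]
tub scene [([0.391, -0.168, -0.001], 0.61), ([0.182, -0.342, -0.001], 0.57), ([0.543, -0.207, 0.095], 0.39)]
saddle scene [([0.651, -0.455, 0.002], 0.73), ([0.542, -0.18, -0.001], 0.6), ([0.561, 0.139, -0.001], 0.22)]
```

View pics/m5.png

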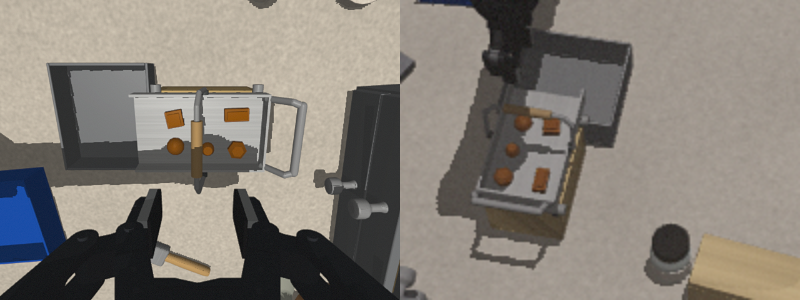

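The tray stands level and released on the bars at (0.539, -0.185, 0.082). All five jewels are in it and its mouth is over the tub. Next is the rear handle. I grip it with the tool leaned back 25°, so the tipping stays within the wrist range, and 8 mm towards +y, away from the cabinet knob.

```bash
python3 - <<'E'
from h import *
t,r,s=tool()
rg=R.from_euler("z",-.06)*R.from_euler("xyz",[np.pi,0,np.pi/2])*R.from_rotvec([np.radians(25),0,0])
H=np.array([.6475,-.184,.142]); tgt=H+.016*rg.apply([0,0,1]); pre=tgt-.09*rg.apply([0,0,1])
for p in(pre,tgt): print(p, todelta(p,rg.as_euler("xyz")))
E
```

```text
[ 0.6787 -0.1859  0.2091] (array([  7.3053, 147.9814,  65.5944]), array([24.9536, -0.0338, -0.0456]))
[ 0.6408 -0.1836  0.1275] (array([  7.2385, 110.0118, 147.1928]), array([24.9536, -0.0338, -0.0456]))
```

Emit:
{"name": "carry_out", "arguments": {"deltas": "0 0 0 1 12 0 45; 0 0 0 1 25 0 45; 0 0 0 1 30 0 45; 0 0 0 1 30 0 45; 0 0 0 1 30 0 45; 0 0 0 1 21 0 45; 6.25 0 0 1 0 0 45; 6.25 0 0 0 0 0 45; 6.25 0 0 0 0 0 45; 6.25 0 0 0 0 0 45"}}

```text
t: 19.4
tcp_pos: [0.6797, -0.1862, 0.275]
orientation: [-2.702, 0.0, 1.51]
ft_force: [0.7, 0.0, -0.1]
finger_gap: 0.528
grasp_force: 0.0
```

Emit:
{"name": "carry_out", "arguments": {"deltas": "0 0 0 0 5 10 45; 0 0 0 0 9 20 45; 0 0 0 0 9 20 45; 0 0 0 0 4.5 9 45; 0 0 0 0 0 0 45; 0 0 0 0 0 0 45"}}

```text
t: 20.15
tcp_pos: [0.6792, -0.1865, 0.2112]
orientation: [-2.707, 0.0, 1.509]
ft_force: [0.4, -0.7, -0.2]
finger_gap: 0.531
grasp_force: 0.0
```

```bash
python3 - <<'E'
from h import *
t,r,s=tool(); print(t,s["orientation"],s["ft_force"],s["t"],s["joints"])
rg=R.from_euler("z",-.06)*R.from_euler("xyz",[np.pi,0,np.pi/2])*R.from_rotvec([np.radians(25),0,0])
im=bot.snapshot("wrist");im2=bot.snapshot("scene")
cv2.imwrite("pics/m6.png",np.hstack([cv2.resize(im,(400,300)),cv2.resize(im2[180:330,190:390],(400,300))]))
for c in("wrist","scene"): print([(np.round(d["xyz"],3).tolist(),round(d["conf"],2)) for d in bot.mark_of(c,"rear_grip")])
H=np.array([.6475,-.184,.142]); print(todelta(H+.016*rg.apply([0,0,1]),rg.as_euler("xyz")))
E
```

```text
[ 0.6792 -0.1865  0.2112] [-2.7068  0.0002  1.5095] [ 0.3655 -0.7166 -0.194 ] 20.15 [ 0.4076  0.8883 -0.4442  1.0474  0.3335  1.7091 -0.0516]
[([0.649, -0.193, 0.144], 0.85)]
[([0.646, -0.196, 0.136], 0.84), ([0.538, -0.184, -0.001], 0.7)]
(array([ 0.4204,  0.2034, 91.951 ]), array([ 0.0765, -0.014 , -0.0619]))
```

View pics/m6.png

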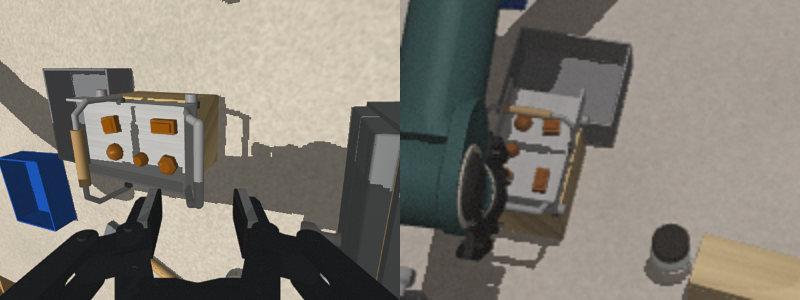

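The handle bar, at (195,160) in the left panel, lies centred between the fingers at (150..245,215), and the knob is clear. I advance along the tool axis and close.

Emit:
{"name": "carry_out", "arguments": {"deltas": "0 0 0 0 0 15 45; 0 0 0 0 0 25 45; 0 0 0 0 0 25 45; 0 0 0 0 0 17 45; 0 0 0 0 0 10 45; 0 0 0 0 0 0 45; 0 0 0 0 0 0 45", "newtons": 30}}

```text
t: 21.22
tcp_pos: [0.6408, -0.1839, 0.1275]
orientation: [-2.707, 0.0, 1.51]
ft_force: [-0.0, 0.1, 0.4]
finger_gap: 0.525
grasp_force: 0.0
```

Emit:
{"name": "carry_out", "arguments": {"deltas": "0 0 0 0 0 0 20; 0 0 0 0 0 0 10; 0 0 0 0 0 0 0; 0 0 0 0 0 0 0; 0 0 0 0 0 0 0; 0 0 0 0 0 0 0"}}

```text
t: 21.98
tcp_pos: [0.6405, -0.1839, 0.127]
orientation: [-2.706, 0.0, 1.51]
ft_force: [3.1, -1.2, 1.6]
finger_gap: 0.104
grasp_force: 29.3
```

```bash
python3 - <<'E'
from h import *
t,r,s=tool(); print(t,s["orientation"],s["ft_force"],s["t"],s["joints"],s["finger_gap"],s["grasp_force"])
bot.snapshot("scene");bot.snapshot("wrist")
for c in("wrist","scene"):
  for n in("tray","rear_grip"): print(n,[(np.round(d["xyz"],3).tolist(),round(d["conf"],2)) for d in bot.mark_of(c,n)])
# rotation about front bar centre, per-row tool shifts
yw=-.06;ex=np.array([np.cos(yw),np.sin(yw),0]);C=np.array([.5385,-.185,.083])-.062*ex
p=r.inv().apply(t-C)*1e3; p[0]=0
for d in(1,2,3,4): print(d,(R.from_rotvec([-np.radians(d),0,0]).apply(p)-p))
E
```

```text
[ 0.6405 -0.1839  0.127 ] [-2.7064  0.      1.5098] [ 3.1358 -1.1599  1.5792] 21.975 [ 0.4448  0.8958 -0.4443  1.2395  0.3493  1.5227 -0.0822] 0.10377870610983884 29.30100381374359
tray [([0.539, -0.184, 0.084], 0.63)]
rear_grip [([0.648, -0.193, 0.146], 0.56)]
tray [([0.54, -0.184, 0.08], 0.68)]
rear_grip [([0.646, -0.192, 0.14], 0.98)]
1 [ 0.     -1.9219 -2.2513]
2 [ 0.     -3.8827 -4.4686]
3 [ 0.     -5.882  -6.6515]
4 [ 0.    -7.919 -8.799]
```

Emit:
{"name": "carry_out", "arguments": {"deltas": "-1 0 0 0 -1.9 -2.25 0; -2 0 0 0 -3.9 -4.45 0; -2 0 0 0 -3.9 -4.45 0; -2 0 0 0 -3.9 -4.45 0; -2 0 0 0 -3.9 -4.45 0; -2 0 0 0 -3.9 -4.45 0; -2 0 0 0 -3.9 -4.45 0; -2 0 0 0 -3.9 -4.45 0"}}

```text
t: 23.28
tcp_pos: [0.6216, -0.183, 0.1671]
orientation: [-2.966, 0.0, 1.51]
ft_force: [-0.0, -0.9, -2.0]
finger_gap: 0.104
grasp_force: 29.2
```

```bash
python3 - <<'E'
from h import *
t,r,s=tool(); print(t,s["orientation"],s["ft_force"],s["t"],s["joints"],s["finger_gap"])
bot.snapshot("scene")
for n in("tray","rear_grip"): print(n,[(np.round(d["xyz"],3).tolist(),round(d["conf"],2)) for d in bot.mark_of("scene",n)])
yw=-.06;ex=np.array([np.cos(yw),np.sin(yw),0]);C=np.array([.5385,-.185,.083])-.062*ex
p=r.inv().apply(t-C)*1e3;print(p)
E
```

```text
[ 0.6216 -0.183   0.1671] [-2.966   0.0002  1.5097] [-0.0452 -0.8874 -2.0445] 23.275 [ 0.55    0.6852 -0.5041  1.4926  0.3409  1.2314 -0.0898] 0.10396097609192205
tray [([0.534, -0.184, 0.097], 0.69)]
rear_grip [([0.623, -0.193, 0.181], 0.78)]
[   7.0913  127.9421 -108.0817]
```

Emit:
{"name": "carry_out", "arguments": {"deltas": "-2 0 0 0 -3.9 -4.45 0; -2 0 0 0 -3.9 -4.45 0; -2 0 0 0 -3.9 -4.45 0; -2 0 0 0 -3.9 -4.45 0; -2 0 0 0 -3.9 -4.45 0; -2 0 0 0 -3.9 -4.45 0; -2 0 0 0 -3.9 -4.45 0; -2 0 0 0 -3.9 -4.45 0; -2 0 0 0 -3.9 -4.45 0; -2 0 0 0 -3.9 -4.45 0"}}

```text
t: 24.68
tcp_pos: [0.5841, -0.1806, 0.2117]
orientation: [2.969, -0.0, 1.51]
ft_force: [-0.7, 0.3, -0.5]
finger_gap: 0.101
grasp_force: 29.4
```

```bash
cat > chk.py <<'E'
from h import *
t,r,s=tool(); print(t,s["orientation"],s["ft_force"],s["t"],s["joints"],s["finger_gap"])
yw=-.06;ex=np.array([np.cos(yw),np.sin(yw),0]);C=np.array([.5385,-.185,.083])-.062*ex
print(r.inv().apply(t-C)*1e3)
cv2.imwrite("pics/last.png",bot.snapshot("scene")); bot.snapshot("top");bot.snapshot("wrist")
for n in("tray","rear_grip","jewel_square","jewel_long","jewel_round","jewel_small","jewel_hex"):
  for c in("scene","top","wrist"): print(n,c,[(np.round(d["xyz"],3).tolist(),round(d["conf"],2)) for d in bot.mark_of(c,n)][:2])
E
python3 chk.py
```

```text
[ 0.5841 -0.1806  0.2117] [ 2.9689 -0.0004  1.5098] [-0.6503  0.2987 -0.4699] 24.675 [ 0.7331  0.4171 -0.5929  1.8213  0.2825  0.8133 -0.0393] 0.10098436267633507
[   7.3374  127.7953 -108.299 ]
tray scene [([0.528, -0.184, 0.117], 0.84), ([0.662, 0.464, -0.003], 0.37)]
tray top [([0.532, -0.179, 0.113], 0.58)]
tray wrist [([0.527, -0.186, 0.116], 0.93), ([0.386, -0.193, 0.022], 0.38)]
rear_grip scene [([0.582, -0.189, 0.226], 0.77)]
rear_grip top [([0.584, -0.191, 0.229], 0.75)]
rear_grip wrist [([0.578, -0.188, 0.228], 0.59)]
jewel_square scene [([0.427, -0.162, 0.041], 0.44)]
jewel_square top [([0.408, -0.167, 0.017], 0.44)]
jewel_square wrist [([0.388, -0.163, 0.021], 0.88), ([0.384, -0.194, 0.019], 0.33)]
jewel_long scene [([0.466, -0.182, 0.186], 0.7), ([0.49, -0.156, 0.102], 0.56)]
jewel_long top [([0.64, 0.006, -0.001], 0.64), ([0.47, -0.162, 0.085], 0.63)]
jewel_long wrist [([0.438, -0.159, 0.069], 0.89)]
jewel_round scene [([0.423, -0.2, 0.038], 0.49)]
jewel_round top [([0.408, -0.204, 0.017], 0.4), ([0.638, 0.006, 0.0], 0.18)]
jewel_round wrist [([0.383, -0.199, 0.019], 0.83)]
jewel_small scene [([0.651, -0.458, -0.001], 0.61)]
jewel_small top [([0.434, -0.207, 0.063], 0.37)]
jewel_small wrist [([0.419, -0.203, 0.03], 0.6), ([0.386, -0.165, 0.019], 0.26)]
jewel_hex scene [([0.774, 0.007, -0.002], 0.65), ([0.427, -0.159, 0.04], 0.37)]
jewel_hex top [([0.468, -0.208, 0.089], 0.45)]
jewel_hex wrist [([0.447, -0.202, 0.074], 0.83)]
```

The jewels are sliding out into the tub at 35°. I hold, then tip a little more.

Emit:
{"name": "carry_out", "arguments": {"deltas": "0 0 0 0 0 0 0; 0 0 0 0 0 0 0; 0 0 0 0 0 0 0; -2 0 0 0 -3.9 -4.45 0; -2 0 0 0 -3.9 -4.45 0; -2 0 0 0 -3.9 -4.45 0; -2 0 0 0 -3.9 -4.45 0; 0 0 0 0 0 0 0; 0 0 0 0 0 0 0; 0 0 0 0 0 0 0"}}

```text
t: 27.12
tcp_pos: [0.5662, -0.1794, 0.2262]
orientation: [2.828, -0.0, 1.51]
ft_force: [-1.5, 0.5, -1.8]
finger_gap: 0.101
grasp_force: 29.5
```

```bash
python3 chk.py
```

```text
[ 0.5662 -0.1794  0.2262] [ 2.8279 -0.0002  1.51  ] [-1.469   0.5333 -1.7892] 27.125 [ 0.8306  0.3172 -0.6403  1.9494  0.2222  0.634   0.0236] 0.10107547881466417
[   7.364   129.1862 -108.6678]
tray scene []
tray top [([0.37, -0.202, 0.016], 0.66), ([0.525, -0.182, 0.122], 0.61)]
tray wrist [([0.522, -0.187, 0.126], 0.75)]
rear_grip scene [([0.56, -0.187, 0.241], 0.66), ([0.537, -0.184, 0.001], 0.17)]
rear_grip top [([0.567, -0.19, 0.242], 0.73)]
rear_grip wrist [([0.56, -0.187, 0.245], 0.61)]
jewel_square scene [([0.377, -0.168, 0.019], 0.37)]
jewel_square top [([0.38, -0.172, 0.015], 0.61), ([0.451, -0.461, -0.002], 0.45)]
jewel_square wrist []
jewel_long scene [([0.389, -0.131, 0.017], 0.52)]
jewel_long top [([0.393, -0.131, 0.016], 0.66)]
jewel_long wrist []
jewel_round scene [([0.347, -0.188, 0.005], 0.58)]
jewel_round top [([0.345, -0.193, 0.003], 0.56), ([0.662, 0.457, 0.001], 0.38)]
jewel_round wrist []
jewel_small scene [([0.776, 0.007, -0.001], 0.72), ([0.368, -0.198, 0.016], 0.44)]
jewel_small top [([0.364, -0.206, 0.015], 0.62)]
jewel_small wrist []
jewel_hex scene [([0.456, -0.178, 0.187], 0.65), ([0.4, -0.201, 0.003], 0.57)]
jewel_hex top [([0.402, -0.203, 0.002], 0.49)]
jewel_hex wrist [([0.405, -0.199, 0.005], 0.57)]
```

All five jewels are in the tub, at z≈0.002–0.019. Now I lower the tray along the reverse arc.

Emit:
{"name": "carry_out", "arguments": {"deltas": "2 0 0 0 3.7 4.53 0; 3 0 0 0 5.5 6.85 0; 3 0 0 0 5.5 6.85 0; 3 0 0 0 5.5 6.85 0; 3 0 0 0 5.5 6.85 0; 3 0 0 0 5.5 6.85 0; 3 0 0 0 5.5 6.85 0; 3 0 0 0 5.5 6.85 0; 2 0 0 0 3.7 4.53 0; 2 0 0 0 3.7 4.53 0"}}

```text
t: 29.58
tcp_pos: [0.6214, -0.1829, 0.1703]
orientation: [-2.984, -0.0, 1.51]
ft_force: [-0.9, 0.5, -2.5]
finger_gap: 0.103
grasp_force: 29.5
```

Emit:
{"name": "carry_out", "arguments": {"deltas": "2 0 0 0 3.7 4.53 0; 2 0 0 0 3.7 4.53 0; 2 0 0 0 3.7 4.53 0; 2 0 0 0 3.7 4.53 0; 2 0 0 0 3.7 4.53 0; 0 0 0 0 0 0 0; 0 0 0 0 0 0 0"}}

```text
t: 30.45
tcp_pos: [0.634, -0.1836, 0.1447]
orientation: [-2.811, -0.0, 1.51]
ft_force: [-1.4, 0.2, -1.5]
finger_gap: 0.1
grasp_force: 29.6
```

```bash
python3 chk.py | head -9; python3 - <<'E'
from h import *
rg=R.from_euler("xyz",[-2.7064,0,1.5098]);print(todelta([.6405,-.1839,.127],rg.as_euler("xyz")))
E
```

```text
[ 0.634  -0.1836  0.1447] [-2.8109 -0.      1.5097] [-1.3718  0.1513 -1.5184] 30.45 [ 0.487   0.81   -0.4724  1.3415  0.3499  1.4093 -0.0898] 0.10006227137992683
[   7.2879  128.6698 -109.3974]
tray scene [([0.537, -0.186, 0.088], 0.8)]
tray top [([0.542, -0.18, 0.088], 0.83)]
tray wrist [([0.538, -0.182, 0.088], 0.86)]
rear_grip scene [([0.636, -0.194, 0.158], 0.87), ([0.445, -0.459, 0.002], 0.33)]
rear_grip top [([0.645, -0.194, 0.161], 0.68)]
rear_grip wrist [([0.638, -0.193, 0.162], 0.98)]
jewel_square scene [([0.382, -0.163, 0.019], 0.64)]
(array([ 0.057 , 11.8605, 14.5642]), array([ 5.956 ,  0.0005, -0.0005]))
```

Emit:
{"name": "carry_out", "arguments": {"deltas": "2 0 0 0 3.7 4.5 0; 2 0 0 0 3.9 4.7 0; 1 0 0 0 2 2.5 0; 1 0 0 0 2.2 2.6 0; 0 0 0 0 0 0.2 0; 0 0 0 0 0 0 0"}}

```text
t: 32.4
tcp_pos: [0.6394, -0.1839, 0.1271]
orientation: [-2.705, -0.0, 1.51]
ft_force: [-1.5, 0.3, 0.4]
finger_gap: 0.104
grasp_force: 29.8
```

```bash
python3 chk.py | head -8; cp pics/last.png pics/l2.png
```

```text
[ 0.6394 -0.1839  0.1271] [-2.7053 -0.0001  1.5098] [-1.4845  0.3082  0.3599] 32.4 [ 0.4476  0.8954 -0.4485  1.242   0.3517  1.5232 -0.0842] 0.10432814754504122
[   7.3592  128.7765 -108.6921]
tray scene [([0.537, -0.182, 0.084], 0.7)]
tray top [([0.538, -0.179, 0.08], 0.56)]
tray wrist [([0.54, -0.185, 0.083], 0.93)]
rear_grip scene []
rear_grip top [([0.648, -0.193, 0.144], 0.85)]
rear_grip wrist [([0.645, -0.194, 0.145], 0.96)]
```

Emit:
{"name": "carry_out", "arguments": {"deltas": "0 0 0 0 0.2 0.4 0; 0 0 0 0 0 0 12; 0 0 0 0 0 0 20; 0 0 0 0 0 0 35; 0 0 0 0 0 0 45; 0 0 0 0 0 0 45; 0 0 0 0 0 -15 45; 0 0 0 0 0 -30 45; 0 0 0 0 0 -35 45; 0 0 0 0 0 -20 45"}}

```text
t: 34.85
tcp_pos: [0.6834, -0.1864, 0.2201]
orientation: [-2.709, 0.0, 1.51]
ft_force: [0.4, -0.8, -0.2]
finger_gap: 0.528
grasp_force: 0.0
```

```bash
python3 chk.py; python3 - <<'E'
from h import *
a=cv2.imread("pics/last.png");b=bot.snapshot("wrist")
cv2.imwrite("pics/m7.png",np.hstack([cv2.resize(b,(400,300)),cv2.resize(a[180:330,190:390],(400,300))]))
E
```

```text
[ 0.6834 -0.1864  0.2201] [-2.7092  0.      1.5097] [ 0.3829 -0.8212 -0.1805] 34.85 [ 0.4047  0.8889 -0.4481  1.0255  0.3352  1.7278 -0.0501] 0.5277450279914694
[   7.5573  130.2689 -211.1196]
tray scene [([0.537, -0.183, 0.08], 0.59), ([0.37, -0.201, 0.016], 0.36)]
tray top [([0.369, -0.202, 0.014], 0.25)]
tray wrist [([0.536, -0.188, 0.082], 0.93)]
rear_grip scene [([0.645, -0.196, 0.139], 0.91)]
rear_grip top [([0.653, -0.196, 0.143], 0.79), ([0.404, -0.201, 0.004], 0.39)]
rear_grip wrist [([0.645, -0.194, 0.146], 0.88)]
jewel_square scene [([0.378, -0.164, 0.02], 0.39), ([0.389, -0.128, 0.018], 0.3)]
jewel_square top [([0.378, -0.169, 0.016], 0.66)]
jewel_square wrist []
jewel_long scene [([0.367, -0.199, 0.015], 0.64), ([0.388, -0.131, 0.016], 0.38)]
jewel_long top [([0.392, -0.13, 0.016], 0.42)]
jewel_long wrist [([0.39, -0.131, 0.016], 0.87)]
jewel_round scene [([0.346, -0.188, 0.009], 0.57), ([0.664, 0.461, -0.002], 0.2)]
jewel_round top [([0.344, -0.194, 0.003], 0.47)]
jewel_round wrist [([0.347, -0.189, 0.006], 0.63), ([0.538, -0.189, 0.08], 0.5)]
jewel_small scene [([0.371, -0.2, 0.016], 0.57)]
jewel_small top [([0.367, -0.202, 0.016], 0.46)]
jewel_small wrist []
jewel_hex scene []
jewel_hex top [([0.404, -0.202, 0.003], 0.66), ([0.65, -0.193, 0.146], 0.34)]
jewel_hex wrist []
```

View pics/m7.png

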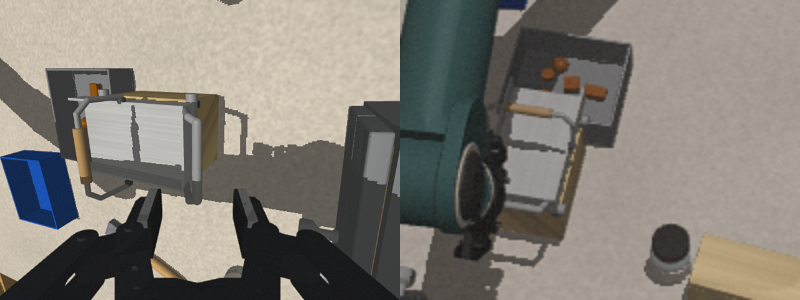

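The tray is empty, level and released at about (0.537, -0.185, 0.082). The jewels show in the tub at (545..605,65..95), with the hex seen by the top camera at (0.404, -0.202). The gripper is clear, so I hand the job in.

```bash
python3 -c "
from rig import bot
print(bot.finish_job())"
```

```text
the job is handed in; nothing more can be done
None
```

I handed the job in at about 35 s of the 67 s limit: by the last camera readings all five jewels are in the small grey tub, the empty tray stands level and released on both bars, and I saw no sign of a bystander being moved; no verdict was returned.

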